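Lock the lugged spindle into the tube mixer

TASK

Take the steel drive spindle out of its parking stand and put it into the keyhole on top of the tube mixer: turn it gently until its lug finds the slot, and thread it through until its flange lies flat on the disc. Then turn it clockwise (seen from above) to the stop, so that it is locked, and let go. Use light forces throughout, never forcing the spindle, and leave the timer, the tape roll and the stapler alone.

Things in the scene. Friction and masses are not known exactly. Their poses are not given: they have to be found in the camera images.
- spindle_grip (a point): Centre of the white grip bar of the spindle (loose, upright, about 0.12 kg; at the start it hangs in its stand). Bar 36 mm long (this frame's x), 12 mm thick (y), 24 mm tall (z up), on a neck of 14 mm diameter, 12 mm long, over a round steel flange of 52 mm diameter, 6 mm thick, whose underside is 30 mm below this point. x points towards the lug.
- spindle_seat (a point): Centre of the underside of the spindle's flange; z up the axis, x towards the lug. Below it is a round steel shaft, 16 mm diameter, 28 mm long, with a chamfered tip. One lug sticks out of the shaft towards +x: 6 mm wide, out to 20 mm from the axis, from 10 to 16 mm below this point.
- spindle_nose (a point): Tip of the small nose at one end of the grip bar, 25 mm from the axis, 28 to 30 mm above the flange's underside; it points the same way as the lug below.
- mixer: Tube mixer, a fixed white box 110 x 104 mm; origin at the centre of its underside, x away from its front face (which has the rocker switch and the dial), y left, z up. On top is a clamped grey metal disc 8 mm thick with the keyhole, its face 68 mm above the worktop; a steel rim of 60 mm inner, 70 mm outer diameter stands 1 mm higher. Contact forces of the spindle on it must stay under 30 N.
- keyhole (a point): Centre of the keyhole, at the disc's face; axes as the mixer's. Round hole 17.5 mm wide, with one slot 7.5 mm wide reaching 21.5 mm from the centre. The slot's direction is not given: 5 to 70 degrees anticlockwise of +x (from above), to be seen or felt. The shaft's tip enters at any turn; the lug then rests on the disc, flange 16 mm above it, until it is over the slot.
- stop (a point): In the hollow (40 mm deep) under the disc: the side face of the fixed hard stop, 16 mm from the keyhole's axis and 15 mm below the disc's face. With the flange down on the disc the lug is under the disc, with 2 mm of play up, and turns clockwise (from above) until it meets this stop, when it points 30 degrees clockwise of the mixer's +x.
- stand_mouth (a point): Centre of the mouth of the parking stand, a fixed grey tube on an 90 mm square foot, 45 mm tall, 62 mm outer and 44 mm inner diameter; the spindle's flange rests on its rim.
- timer: Bystander: small white kitchen-style timer lying flat, 64 x 64 x 20 mm, origin at the centre of its underside.
- tape_roll: Bystander: roll of cream tape lying flat, 72 mm diameter, 19 mm tall, origin at the centre of its underside.
- stapler: Bystander: red and black stapler, 30 x 105 x 34 mm, origin at the centre of its underside.

How it is judged:
On the way, in this order (a step that is already met when the one before it is completed fails the run):
1. the spindle is threaded through the keyhole, flange down on the disc (horizontal distance between spindle_seat and keyhole below 0.0035 m and z of spindle_seat in the frame of keyhole between -0.003 and 0.0025 m and angle between spindle_seat's own z axis and vertical below 0.08 rad), for 0.1 s.
2. the spindle is turned clockwise to the stop, still threaded (all of step 1 and y of spindle_nose in the frame of keyhole below -0.0081392 m and x of spindle_nose in the frame of keyhole above 0.012 m), for 0.2 s.
At the end, for the whole second after the job is handed in: The spindle stands in the mixer's keyhole within 3.5 mm of its centre, tilted under 0.08 rad, its flange's underside within 2.5 mm of the disc's face, its lug turned clockwise to within 11 degrees of the stop, at rest and released (all of step 2 and linear speed of spindle below 0.01 m/s and angular speed of spindle below 0.1 rad/s); the robot touches nothing.
It fails at once if the spindle is forced against the mixer (over 30 N) (contact force between spindle and mixer above 30 N).
It fails at once if timer, tape roll or stapler is displaced by more than 20 mm (distance of any of timer, tape_roll, stapler from where it was at the start of the episode above 0.02 m).
It also fails if it takes over 72 s, if anything falls off the work surface, if the arm or the gripper's body presses on something with over 40 N, if the wrist force passes 120 N, or if a joint passes its speed limit or range.

ROBOT

A 6-joint arm with a two-finger parallel gripper is mounted at the origin on a cart in front of the work surface, level with it; the furniture and walls round the work are solid. World frame = base frame: x ahead of the robot, y to its left, z up, the work surface at z = 0. Lengths are in m, angles in rad, forces in N, time in s.
With the tool pointing down it reaches from about 0.4 to 0.825 m from the base axis. Payload 7 kg.
Tool frame: the origin (TCP) lies on the centre line of the jaws, within the pads' length; the fingertips stand tip_reach ahead of it and the grasp point (between the pads) is the TCP (tip_reach is the distance from the TCP to the fingertips, in m); z points along the fingers, y is the line along which they close (so a half turn about z gives the same grasp; the last joint's range is limited). The gripper opens to 88 mm and grips with 3 to 60 N. Pads are 19 mm wide; open, the fingers measure 130 mm over their backs; the gripper's body (78 mm by 193 mm) begins 47 mm behind the grasp point.
Start: joints at [-0.978, 0.359, 0.012, 0, -1.224, -0.288], TCP at [0.203, -0.644, 0.246] pointing down, gripper open.
Joint ranges: [-3.07, 3.07], [-1.43, 2.12], [-1.02, 1.25], [-3.03, 1.67], [-3.05, -0], [-3.03, 3.03]. Speed limits (rad/s): [2.39, 2.39, 3.01, 3.14, 3.14, 3.14].

INTERFACE

Orientations are given as [roll, pitch, yaw] about the fixed x, y, z axes, in that order (R = Rz(yaw) Ry(pitch) Rx(roll)).
In Python, from station import get_state, grab_frame, calibration, job_done, find_in, mark_of, tip_reach gives the robot as it stands.
- The arm moves only by the shell command python3 -m handwheel 'ROWS' [OPENING] [FORCE]. ROWS is JSON, a list of rows, each an object with "delta_pos": the shift along the world's x, y, z in units of 30 mm (1.0 is 30 mm), a list of three; "dr": the turn, a rotation vector about the world's x, y, z in degrees, a list of three. In form: [{"delta_pos": [tx, ty, tz], "dr": [rx, ry, rz]}, ...]. A call has 1 to 10 rows; each row shifts and turns the commanded pose from where the row before left it; what a row does not reach is not made up. A row lasts 1/10 s, in which the tool goes at most 50 mm and 8.59 degrees, less where a joint would pass 70% of its speed; a pose out of reach is approached as far as the arm can. A call is refused whole if a number of a shift passes 1 or a number of a turn 8.59, either way. A call with a gripper value outside its range is refused whole. OPENING is the closure, from -1 (fully open) to 1 (shut), set as the call begins (- or left out, the last holds). The fingers move at their own pace and stop on an object; FORCE is the grip in N (left out, the last holds). Time passes only in rows, so rows that do not move let the fingers close. It gives the time, the measured TCP pose, the force, the opening and the grip force at its end, in the units of the state.
- get_state(): the state, without advancing time (a new reading comes with each control period).
- grab_frame(name): name is "side" or "top"; returns the picture (420x560x3 uint8, red, green, blue); there is no depth.
- calibration(name): a dict with "fx", "fy", "cx", "cy" (pixels), "k1" (the pictures are not rectified: a ray, as slopes to the right and down, at radius r is drawn at 1 + k1 r^2 times it, then the intrinsics apply), "extrinsics" (4x4, takes a point from world to camera coordinates). Camera axes: x right, y down, z forward; pixel columns grow to the right and rows downward; lengths in m; the calibration is good to about 2 mm. A picture is of the moment at which its call begins. calibration takes no time and is no camera call.
- job_done(): hands the job in; it is judged then, once.
Trained networks look in the newest picture that a camera, given by its name, has taken for a name from the list of things; names that differ only in an ending like _2 or _b are one class to them, and where a whole thing is asked for, a point or a joint stands for the part that bears it (a point fixed in the world has none). Each returns a list of dicts, best first, with "conf" (0 to 1); they miss things now and then, are a little off and sometimes report something else, mostly with a low value. They report only what shows in the picture. A call takes as long as a camera call.
- find_in(camera, query): "location" ([column, row] in pixels, amid what is visible of it).
- mark_of(camera, query): "location" ([column, row] in pixels: a listed point, or the origin of a listed thing).
The state is a dict: "t": time; "q": joint angles; "qd": joint speeds; "joint_efforts": joint torques, N m; "eef_pos": TCP position; "ee_rot": TCP orientation; "force": force on the tool from outside, world axes, zero at the start; "moment": the same for the moment, N m; "width": finger opening in m; "gripper_force": force on a finger pad.
Only numpy, scipy, OpenCV 4.12 (cv2) and the standard library are available. Lean on these libraries where they do the work, as an engineer would, in place of code of your own. Each camera call takes 0.05 s, during which the arm holds its last target. There are 200 camera calls.

## Working session

There is one attempt and no reset: what is moved stays moved. The work goes in short steps, Python scripts to look and compute and a shell command to move; the robot and the scene stay as the last step left them, time stands still between calls to the robot, and variables do not carry over. Pictures are saved under pics/ and viewed, at most 13 in all, crops included, and the job is handed in when it is done.

```bash
mkdir -p pics; cat > h.py <<'E'
import numpy as np, cv2
from station import *
def ray(cam,px):
    c=calibration(cam); K=np.array([[c['fx'],0,c['cx']],[0,c['fy'],c['cy']],[0,0,1.]])
    p=np.array([(px[0]-c['cx'])/c['fx'],(px[1]-c['cy'])/c['fy']]); u=p.copy()
    for _ in range(30): u=p/(1+c['k1']*(u@u))
    E=np.array(c['extrinsics']); R=E[:3,:3]; t=E[:3,3]
    return -R.T@t, R.T@np.array([u[0],u[1],1])
def at_z(cam,px,z):
    o,d=ray(cam,px); return o+d*(z-o[2])/d[2]
def tri(a,b):
    (o1,d1),(o2,d2)=ray('top',a),ray('side',b)
    d1/=np.linalg.norm(d1);d2/=np.linalg.norm(d2)
    s=np.linalg.lstsq(np.c_[d1,-d2],o2-o1,rcond=None)[0]
    p,q=o1+s[0]*d1,o2+s[1]*d2
    return (p+q)/2,np.linalg.norm(p-q)
def proj(cam,P):
    c=calibration(cam);E=np.array(c['extrinsics']);x=E[:3,:3]@P+E[:3,3];u=x[:2]/x[2];u=u*(1+c['k1']*(u@u))
    return np.array([u[0]*c['fx']+c['cx'],u[1]*c['fy']+c['cy']])
E
python3 - <<'E'
from h import *
np.set_printoptions(precision=4,suppress=True)
s=get_state();print(s['t'],s['eef_pos'],s['ee_rot'],s['width'],tip_reach)
for c in('top','side'):
    cv2.imwrite(f'pics/{c}0.png',grab_frame(c)[:,:,::-1]); print(c,ray(c,(280,210)),calibration(c)['fx'])
for n in ['spindle_grip','spindle_nose','keyhole','stand_mouth','mixer','stop','timer','tape_roll','stapler']:
    r={c:mark_of(c,n)[:2] for c in('top','side')}
    print(n,[[(np.round(x['location'],1).tolist(),round(x['conf'],2)) for x in r[c]] for c in r], tri(r['top'][0]['location'],r['side'][0]['location']) if r['top'] and r['side'] else '')
E
```

```text
0.0 [ 0.2024 -0.6435  0.2446] [ 3.1399 -0.0001 -2.8369] 0.08766268412152493 0.019
top (array([ 0.4403, -0.0824,  1.0435]), array([ 0.1307, -0.0009, -0.9915])) 418.69174358098644
side (array([0.5662, 0.804 , 0.45  ]), array([ 0.0231, -0.9177, -0.3967])) 425.78697705010376
spindle_grip [[([182.2, 247.5], 0.69), ([186.5, 242.8], 0.21)], [([339.6, 258.5], 0.95)]] (array([0.4755, 0.1406, 0.0711]), np.float64(0.0014861644764163975))
spindle_nose [[([178.5, 234.3], 0.8)], [([323.7, 259.6], 0.8)]] (array([0.5051, 0.1504, 0.074 ]), np.float64(0.00042282739291609844))
keyhole [[([301.9, 253.1], 0.69), ([187.1, 242.3], 0.2)], [([326.8, 198.2], 0.57)]] (array([ 0.4741, -0.1368,  0.0755]), np.float64(0.009849564034130875))
stand_mouth [[([185.9, 241.6], 0.68)], [([341.2, 272.2], 0.73)]] (array([0.4808, 0.1404, 0.0437]), np.float64(0.018478401630132507))
mixer [[([300.5, 253.6], 0.72)], [([339.2, 257.0], 0.42)]] (array([ 0.4562, -0.1388, -0.082 ]), np.float64(0.03293493474589077))
stop [[([306.9, 250.2], 0.62)], [([326.5, 207.4], 0.72)]] (array([ 0.4773, -0.1496,  0.0467]), np.float64(0.00019654280736881692))
timer [[([239.8, 170.0], 0.73)], [([230.0, 260.1], 0.76)]] (array([ 0.6853,  0.0227, -0.0066]), np.float64(0.011810487476925643))
tape_roll [[([298.4, 166.9], 0.76)], [([246.5, 230.4], 0.56)]] (array([ 0.681 , -0.1275, -0.0061]), np.float64(0.020252479473492947))
stapler [[([409.5, 243.7], 0.95), ([236.9, 169.6], 0.35)], [([327.9, 226.9], 0.74), ([314.5, 186.8], 0.61)]] (array([ 0.4759, -0.448 , -0.1422]), np.float64(0.06845433835141014))
```

```bash
python3 - <<'E'
import cv2,numpy as np
t=cv2.imread('pics/top0.png');s=cv2.imread('pics/side0.png')
a=cv2.resize(t[205:280,140:240],(400,300),interpolation=2);b=cv2.resize(t[215:290,252:352],(400,300),interpolation=2)
cv2.imwrite('pics/m.png',np.vstack([np.hstack([a,b]),np.hstack([cv2.resize(t,(400,300)),cv2.resize(s,(400,300))])]))
E
```

```text
(no output)
```

View pics/m.png

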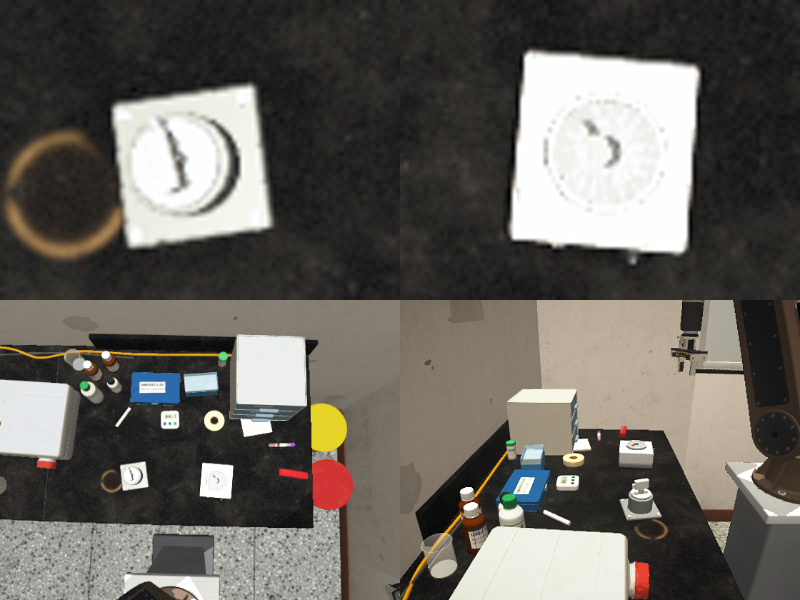

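The top view shows the stand at about (186,242) with the bar's nose up-left at (179,234). The mixer disc is at about (302,253) with the slot running up-left, and the mixer's front faces the robot. Next I'll rectify both spots to metric views for precise centres and angles.

```bash
cat >> h.py <<'E'
def ortho(img,c,z,half=.045,n=400):
    # n x n picture on plane z: up=+x, left=+y
    g=(np.arange(n)+.5)/n*2*half-half
    m=np.zeros((n,n,2),np.float32)
    for i in range(n):
        for j in range(0,n): pass
    src=np.float32([proj('top',np.array([c[0]-v,c[1]-u,z])) for v in g[::20] for u in g[::20]]).reshape(20,20,2)
    k=np.array([[-v*0+c[0]-v,c[1]-u] for v in g[::20] for u in g[::20]])
    A=np.c_[np.ones(400),k-np.array(c)[:2],(k-np.array(c)[:2])**2,np.prod(k-np.array(c)[:2],1)]
    co=np.linalg.lstsq(A,src.reshape(-1,2),rcond=None)[0]
    V,U=np.meshgrid(-g,-g,indexing='ij')
    B=np.stack([np.ones_like(V),V,U,V*V,U*U,V*U],-1)@co
    return cv2.remap(img,B.astype(np.float32),None,cv2.INTER_CUBIC)
E
python3 - <<'E'
from h import *
t=cv2.imread('pics/top0.png')
print(at_z('top',(301.9,253.1),.068),at_z('top',(306.9,250.2),.053),at_z('top',(182.2,247.5),.075),at_z('top',(178.5,234.3),.074), at_z('top',(185.9,241.6),.051))
C=(.478,-.138);S=(.478,.138)
a=ortho(t,C,.068);b=ortho(t,S,.051)
def st(x):
    g=cv2.cvtColor(x,6).astype(float);lo,hi=np.percentile(g,[5,99]) ;return g
a=np.clip((st(a)-120)/(255-120),0,1)**2*255; b=np.clip(st(b)/255,0,1)**1.5*255
for x in(a,b):
    cv2.line(x,(200,0),(200,400),0,1);cv2.line(x,(0,200),(400,200),0,1)
    for k in range(0,400,22): cv2.line(x,(k,0),(k,6),128,1);cv2.line(x,(0,k),(6,k),128,1)
cv2.circle(a,(200,200),int(35/.225),0,1);cv2.circle(b,(200,200),int(26/.225),0,1)
cv2.imwrite('pics/o.png',np.hstack([a,b]).astype(np.uint8))
E
```

```text
[ 0.46943743 -0.13671615  0.068     ] [ 0.47698526 -0.14920513  0.053     ] [0.4746179  0.13985406 0.075     ] [0.50487235 0.15044336 0.074     ] [0.4896221  0.13737805 0.051     ]
```

View pics/o.png

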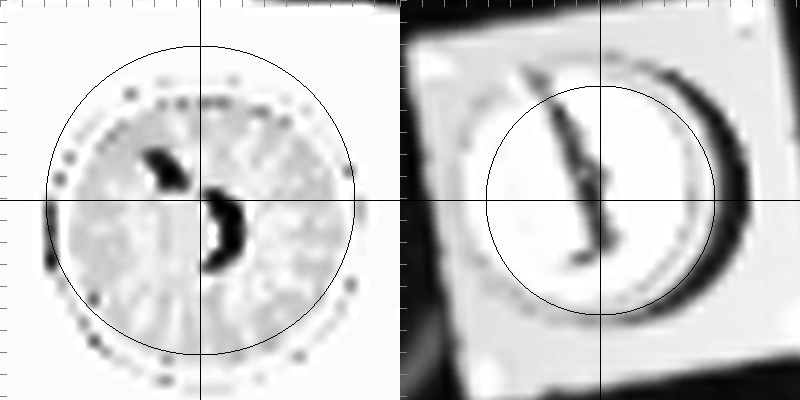

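```bash
python3 -m handwheel '[{"delta_pos":[1,0.3,0],"dr":[0,0,0]},{"delta_pos":[1,0.6,0],"dr":[0,0,0]},{"delta_pos":[1,1,0],"dr":[0,0,0]},{"delta_pos":[1,1,0],"dr":[0,0,0]},{"delta_pos":[1,1,0],"dr":[0,0,0]},{"delta_pos":[1,1,0],"dr":[0,0,0]},{"delta_pos":[1,1,0],"dr":[0,0,0]},{"delta_pos":[1,1,0],"dr":[0,0,0]},{"delta_pos":[1,1,0],"dr":[0,0,0]},{"delta_pos":[0,1,0],"dr":[0,0,0]}]' -0.4
```

```text
t: 2.0
eef_pos: [0.4755, -0.3754, 0.245]
ee_rot: [-3.141, 0.0, -2.835]
force: [-0.5, -0.3, 0.8]
width: 0.0614
gripper_force: 0.0
```

The rectified view puts the keyhole at about pixel (205,232), i.e. world (0.471, -0.139), with the slot at about 33° from world +x. The flange's circle centre is at about (577,195) in the right panel. I'll confirm both with a numeric circle fit while continuing the approach.

```bash
python3 - <<'E'
from h import *
t=cv2.imread('pics/top0.png')
def fit(c,z,r):
    o=cv2.GaussianBlur(cv2.cvtColor(ortho(t,c,z),6).astype(np.float32),(0,0),3)
    gx,gy=cv2.Sobel(o,5,1,0),cv2.Sobel(o,5,0,1); a=np.linspace(0,2*np.pi,240,endpoint=False)
    best=[]
    for dx in np.arange(-50,51,1):
        for dy in np.arange(-50,51,1):
            X=(200+dx+r/.000225*np.cos(a)).astype(np.float32)[None];Y=(200+dy+r/.000225*np.sin(a)).astype(np.float32)[None]
            g=cv2.remap(gx,X,Y,1)*np.cos(a)+cv2.remap(gy,X,Y,1)*np.sin(a)
            best.append((np.mean(np.clip(np.abs(g),0,30)),c[0]-dy*.000225,c[1]-dx*.000225))
    best.sort(reverse=True); b=np.array(best[:8]); return np.round(b.mean(0),4)
for z,r in((.069,.035),(.069,.030)): print('disc',r,fit((.472,-.138),z,r))
for z,r in((.051,.026),(.045,.031),(.045,.022)): print('stand',r,fit((.478,.141),z,r))
E
```

```text
disc 0.035 [ 8.1269  0.47   -0.1381]
disc 0.03 [ 8.666   0.4716 -0.1389]
stand 0.026 [18.0035  0.4782  0.1313]
stand 0.031 [21.0299  0.4808  0.1384]
stand 0.022 [17.5708  0.4877  0.1302]
```

```bash
python3 -m handwheel '[{"delta_pos":[0,1,0],"dr":[0,0,0]},{"delta_pos":[0,1,0],"dr":[0,0,0]},{"delta_pos":[0,1,0],"dr":[0,0,0]},{"delta_pos":[0,1,0],"dr":[0,0,0]},{"delta_pos":[0,1,0],"dr":[0,0,0]},{"delta_pos":[0,1,0],"dr":[0,0,0]},{"delta_pos":[0,1,0],"dr":[0,0,0]},{"delta_pos":[0,1,0],"dr":[0,0,0]},{"delta_pos":[0,1,0],"dr":[0,0,0]},{"delta_pos":[0,1,0],"dr":[0,0,0]}]'; python3 -m handwheel '[{"delta_pos":[0,1,0],"dr":[0,0,0]},{"delta_pos":[0,1,0],"dr":[0,0,0]},{"delta_pos":[0,1,0],"dr":[0,0,0]},{"delta_pos":[0,1,0],"dr":[0,0,0]},{"delta_pos":[0,1,-0.5],"dr":[0,0,0]},{"delta_pos":[0,1,-1],"dr":[0,0,0]},{"delta_pos":[0,1,-1],"dr":[0,0,0]},{"delta_pos":[0,0.2,-1],"dr":[0,0,0]}]'
```

```text
t: 3.0
eef_pos: [0.4724, -0.0757, 0.2459]
ee_rot: [-3.141, 0.001, -2.837]
force: [0.5, 0.6, -0.0]
width: 0.0616
gripper_force: 0.0
t: 3.8
eef_pos: [0.473, 0.1418, 0.14]
ee_rot: [3.141, 0.002, -2.835]
force: [0.7, 0.1, -1.0]
width: 0.061
gripper_force: 0.0
```

```bash
python3 - <<'E'
from h import *
f=grab_frame('side')[:,:,::-1]
r=[x['location'] for x in (mark_of('side','spindle_grip')+mark_of('side','spindle_nose'))]
print(r,[at_z('side',p,z).round(4) for p,z in zip(r,(.075,.074))])
for P in ([.473,.142,.14],[.473,.142,.121],[.479,.142,.075],[.479,.142,.045]): print(P,proj('side',np.array(P)).round(1))
x0,y0=290,190
cv2.imwrite('pics/s1.png',cv2.resize(f[y0:y0+100,x0:x0+100],(600,600),interpolation=2))
E
```

```text
[[339.5, 259.0], [328.7, 200.9]] [array([0.4775, 0.1491, 0.075 ]), array([ 0.4754, -0.1245,  0.074 ])]
[0.473, 0.142, 0.14] [344.1 223.9]
[0.473, 0.142, 0.121] [343.4 233.8]
[0.479, 0.142, 0.075] [338.3 257. ]
[0.479, 0.142, 0.045] [337.2 271.5]
```

View pics/s1.png

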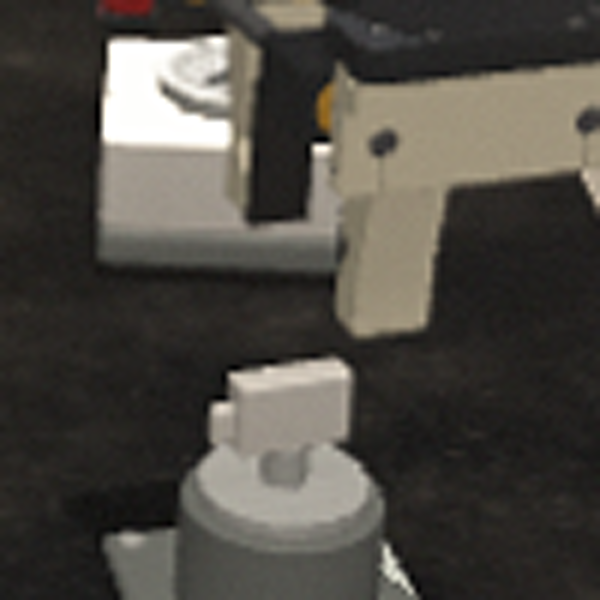

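The side view shows the upright bar with the nose to the left, its neck at column 337.5, row 267.5. That matches an axis at about (0.479, 0.142). I'll descend and grasp.

```bash
python3 -m handwheel '[{"delta_pos":[0.2,0,-0.5],"dr":[0,0,0]},{"delta_pos":[0,0,-0.6],"dr":[0,0,0]},{"delta_pos":[0,0,-0.6],"dr":[0,0,0]},{"delta_pos":[0,0,-0.4],"dr":[0,0,0]},{"delta_pos":[0,0,0],"dr":[0,0,0]}]'; python3 -m handwheel '[{"delta_pos":[0,0,0],"dr":[0,0,0]},{"delta_pos":[0,0,0],"dr":[0,0,0]},{"delta_pos":[0,0,0],"dr":[0,0,0]},{"delta_pos":[0,0,0],"dr":[0,0,0]},{"delta_pos":[0,0,0],"dr":[0,0,0]},{"delta_pos":[0,0,0],"dr":[0,0,0]}]' 1 8; python3 - <<'E'
from h import *
print(get_state())
cv2.imwrite('pics/s2.png',cv2.resize(grab_frame('side')[200:300,290:390,::-1],(600,600),interpolation=2))
E
```

```text
t: 4.45
eef_pos: [0.4788, 0.1384, 0.078]
ee_rot: [-3.141, -0.0, -2.838]
force: [-0.1, 0.0, -0.2]
width: 0.0615
gripper_force: 0.0
t: 5.05
eef_pos: [0.4786, 0.1392, 0.0777]
ee_rot: [3.142, 0.0, -2.837]
force: [-0.3, 0.6, 1.1]
width: 0.0186
gripper_force: 1.1
{'t': 5.05, 'q': array([ 6.78093900e-01,  2.51865038e-01, -5.86407271e-01,  8.01901867e-07,
       -7.32298140e-01, -1.94397937e+00]), 'qd': array([ 2.26692103e-03, -4.91133283e-04,  1.84013422e-05, -5.94046687e-03,
        6.44453416e-03, -1.04008449e-03]), 'joint_efforts': array([-2.94337375e-02, -4.13992989e+01,  2.07729256e+01,  4.97014135e+00,
       -1.12927866e-01, -2.64536488e-03]), 'eef_pos': array([0.47858188, 0.13921814, 0.0776968 ]), 'ee_rot': array([ 3.14151080e+00,  2.10526056e-04, -2.83668121e+00]), 'force': array([-0.3262026 ,  0.61423957,  1.09028199]), 'moment': array([0.60836149, 0.22431063, 0.00944219]), 'gripper_force': 1.0996183007955551, 'width': 0.018562397073273285}
```

View pics/s2.png

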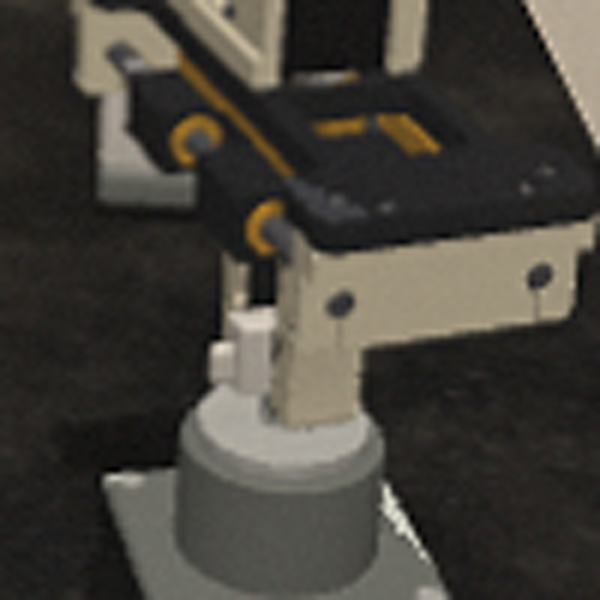

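```bash
python3 - <<'E'
from h import *
for n,P in dict(face=[.4696,.1678,.068],bar=[.4786-.0018,.1392+.0057,.075],axis=[.4786,.1392,.056]).items(): 
    a=proj('side',np.array(P)); print(n,a.round(1),((a-[290,200])*6).round())
E
python3 -m handwheel '[{"delta_pos":[0,0,0],"dr":[0,0,0]},{"delta_pos":[0,0,0],"dr":[0,0,0]},{"delta_pos":[0,0,0],"dr":[0,0,0]}]'
```

```text
face [344.9 268.1] [329. 408.]
bar [339.7 257.8] [298. 347.]
axis [337.7 265.4] [286. 393.]
t: 5.4
eef_pos: [0.4786, 0.1393, 0.0776]
ee_rot: [3.141, 0.0, -2.837]
force: [-0.7, 0.9, 1.7]
width: 0.0132
gripper_force: 8.0
```

```bash
python3 -m handwheel '[{"delta_pos":[0,0,0.2],"dr":[0,0,0]},{"delta_pos":[0,0,0.6],"dr":[0,0,0]},{"delta_pos":[0,0,1],"dr":[0,0,0]},{"delta_pos":[0,0,1],"dr":[0,0,0]},{"delta_pos":[0,0,0],"dr":[0,0,0]},{"delta_pos":[0,-0.6,0],"dr":[0,0,0]},{"delta_pos":[0,-1,0],"dr":[0,0,0]},{"delta_pos":[0,-1,0],"dr":[0,0,0]},{"delta_pos":[0,-1,0],"dr":[0,0,0]},{"delta_pos":[0,-1,0],"dr":[0,0,0]}]' - 15; python3 -m handwheel '[{"delta_pos":[0,-1,0],"dr":[0,0,3]},{"delta_pos":[0,-1,0],"dr":[0,0,3]},{"delta_pos":[-0.1,-1,0],"dr":[0,0,3]},{"delta_pos":[-0.16,-1,0],"dr":[0,0,3]},{"delta_pos":[0,-0.7,0],"dr":[0,0,3]},{"delta_pos":[0,0,0],"dr":[0,0,0]},{"delta_pos":[0,0,0],"dr":[0,0,0]}]'
python3 - <<'E'
from h import *
f=grab_frame('side')[:,:,::-1]
for P in ([.4708,-.14,.068],[.4708,-.14,.104]): print(proj('side',np.array(P)).round(1))
print([(n,[(x['location'],x['conf']) for x in mark_of('side',n)[:2]]) for n in('spindle_seat','keyhole','spindle_nose')])
cv2.imwrite('pics/s3.png',cv2.resize(f[140:240,280:380],(600,600),interpolation=2))
E
```

```text
t: 6.4
eef_pos: [0.4778, -0.0002, 0.1611]
ee_rot: [3.141, -0.001, -2.837]
force: [0.4, 0.1, -1.2]
width: 0.0124
gripper_force: 15.0
t: 7.1
eef_pos: [0.4701, -0.1403, 0.1611]
ee_rot: [3.141, -0.001, -2.577]
force: [-0.5, -0.3, -2.0]
width: 0.0127
gripper_force: 15.0
[330.  200.8]
[330.8 186.7]
[('spindle_seat', [([328.8, 179.2], 0.51)]), ('keyhole', [([330.7, 201.7], 0.79), ([329.3, 226.8], 0.21)]), ('spindle_nose', [([321.2, 166.0], 0.69)])]
```

View pics/s3.png

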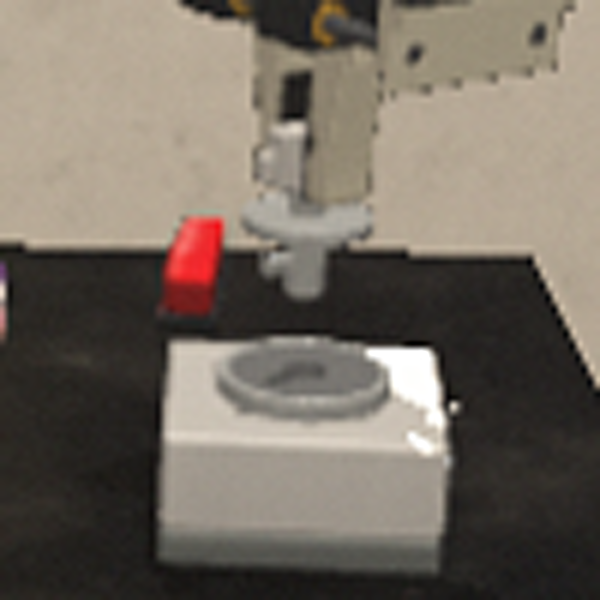

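The side view shows the spindle upright above the disc: shaft at column 331, rim centre at 330.5, lug to the left. They line up to within about 1 mm, so I'll lower it gently.

```bash
python3 -m handwheel '[{"delta_pos":[0,0,-0.5],"dr":[0,0,0]},{"delta_pos":[0,0,-0.4],"dr":[0,0,0]},{"delta_pos":[0,0,-0.1],"dr":[0,0,0]},{"delta_pos":[0,0,-0.1],"dr":[0,0,0]},{"delta_pos":[0,0,0],"dr":[0,0,0]}]'; python3 -m handwheel '[{"delta_pos":[0,0,-0.03],"dr":[0,0,0]},{"delta_pos":[0,0,-0.03],"dr":[0,0,0]},{"delta_pos":[0,0,0],"dr":[0,0,0]}]';
```

```text
t: 7.8
eef_pos: [0.4708, -0.1398, 0.1284]
ee_rot: [3.141, -0.0, -2.575]
force: [-0.7, 0.5, -0.9]
width: 0.0122
gripper_force: 15.0
t: 8.1
eef_pos: [0.4708, -0.1399, 0.127]
ee_rot: [-3.141, 0.0, -2.575]
force: [0.0, 1.2, -0.9]
width: 0.0129
gripper_force: 15.0
```

```bash
for i in 1; do python3 -m handwheel '[{"delta_pos":[0,0,-0.03],"dr":[0,0,0]},{"delta_pos":[0,0,-0.03],"dr":[0,0,0]},{"delta_pos":[0,0,0],"dr":[0,0,0]}]'; python3 -m handwheel '[{"delta_pos":[0,0,-0.03],"dr":[0,0,0]},{"delta_pos":[0,0,-0.03],"dr":[0,0,0]},{"delta_pos":[0,0,0],"dr":[0,0,0]}]';python3 -m handwheel '[{"delta_pos":[0,0,-0.03],"dr":[0,0,0]},{"delta_pos":[0,0,-0.03],"dr":[0,0,0]},{"delta_pos":[0,0,0],"dr":[0,0,0]}]'; done
```

```text
t: 8.4
eef_pos: [0.4704, -0.1398, 0.1248]
ee_rot: [3.141, -0.0, -2.575]
force: [-0.8, 0.1, -1.7]
width: 0.0131
gripper_force: 15.0
t: 8.7
eef_pos: [0.4705, -0.1399, 0.1229]
ee_rot: [3.141, -0.0, -2.575]
force: [-1.3, 0.6, -1.8]
width: 0.0127
gripper_force: 15.0
t: 9.0
eef_pos: [0.4706, -0.1399, 0.1212]
ee_rot: [3.141, -0.0, -2.575]
force: [-1.6, 0.9, -1.8]
width: 0.0127
gripper_force: 15.0
```

```bash
for i in 1; do python3 -m handwheel '[{"delta_pos":[0,0,-0.03],"dr":[0,0,0]},{"delta_pos":[0,0,-0.03],"dr":[0,0,0]},{"delta_pos":[0,0,0],"dr":[0,0,0]}]'; python3 -m handwheel '[{"delta_pos":[0,0,-0.03],"dr":[0,0,0]},{"delta_pos":[0,0,-0.03],"dr":[0,0,0]},{"delta_pos":[0,0,0],"dr":[0,0,0]}]';python3 -m handwheel '[{"delta_pos":[0,0,-0.03],"dr":[0,0,0]},{"delta_pos":[0,0,-0.03],"dr":[0,0,0]},{"delta_pos":[0,0,0],"dr":[0,0,0]}]'; done
```

```text
t: 9.3
eef_pos: [0.4706, -0.1399, 0.1194]
ee_rot: [3.141, -0.0, -2.575]
force: [-0.3, 1.6, -1.1]
width: 0.0128
gripper_force: 15.0
t: 9.6
eef_pos: [0.4706, -0.1399, 0.1177]
ee_rot: [3.141, -0.0, -2.575]
force: [-1.7, 1.0, -1.3]
width: 0.0126
gripper_force: 15.0
t: 9.9
eef_pos: [0.4705, -0.1403, 0.1168]
ee_rot: [-3.141, -0.001, -2.575]
force: [-6.2, 0.5, 9.9]
width: 0.0127
gripper_force: 15.1
```

```bash
python3 -m handwheel '[{"delta_pos":[0,0,0.02],"dr":[0,0,0]},{"delta_pos":[0,0,0],"dr":[0,0,0]}]'; for i in 1; do python3 -m handwheel '[{"delta_pos":[0,0,0],"dr":[0,0,2]},{"delta_pos":[0,0,0],"dr":[0,0,0]}]';python3 -m handwheel '[{"delta_pos":[0,0,0],"dr":[0,0,2]},{"delta_pos":[0,0,0],"dr":[0,0,0]}]';python3 -m handwheel '[{"delta_pos":[0,0,0],"dr":[0,0,2]},{"delta_pos":[0,0,0],"dr":[0,0,0]}]'; done; python3 -c "from h import *;print(get_state()['moment'])"
```

```text
t: 10.1
eef_pos: [0.4704, -0.1401, 0.117]
ee_rot: [-3.141, -0.001, -2.575]
force: [-5.4, 0.1, 6.5]
width: 0.0124
gripper_force: 15.0
t: 10.3
eef_pos: [0.4706, -0.1402, 0.117]
ee_rot: [-3.141, -0.001, -2.539]
force: [-5.1, -0.9, 6.3]
width: 0.0125
gripper_force: 15.1
t: 10.5
eef_pos: [0.4706, -0.1403, 0.117]
ee_rot: [-3.141, -0.001, -2.504]
force: [-4.4, -1.2, 6.5]
width: 0.0127
gripper_force: 15.0
t: 10.7
eef_pos: [0.4706, -0.1402, 0.117]
ee_rot: [-3.141, -0.0, -2.469]
force: [-4.3, 0.1, 6.0]
width: 0.0128
gripper_force: 15.0
[-0.20473881  1.60748836 -0.12762806]
```

```bash
for i in 1; do python3 -m handwheel '[{"delta_pos":[-0.015,0,0],"dr":[0,0,2]},{"delta_pos":[0,0,0],"dr":[0,0,0]}]';python3 -m handwheel '[{"delta_pos":[0,0,0],"dr":[0,0,2]},{"delta_pos":[0,0,0],"dr":[0,0,0]}]';python3 -m handwheel '[{"delta_pos":[0,0,0],"dr":[0,0,2]},{"delta_pos":[0,0,0],"dr":[0,0,0]}]';python3 -m handwheel '[{"delta_pos":[0,0,0],"dr":[0,0,2]},{"delta_pos":[0,0,0],"dr":[0,0,0]}]'; done
```

```text
t: 10.9
eef_pos: [0.4704, -0.1399, 0.1165]
ee_rot: [-3.141, 0.0, -2.435]
force: [-0.6, 0.1, -1.1]
width: 0.0125
gripper_force: 15.0
t: 11.1
eef_pos: [0.4705, -0.1399, 0.1164]
ee_rot: [-3.142, 0.0, -2.401]
force: [-1.3, -0.5, -1.6]
width: 0.013
gripper_force: 15.0
t: 11.3
eef_pos: [0.4704, -0.1399, 0.1164]
ee_rot: [3.142, 0.0, -2.366]
force: [-0.5, -0.3, -1.9]
width: 0.013
gripper_force: 15.0
t: 11.5
eef_pos: [0.4704, -0.1399, 0.1164]
ee_rot: [-3.142, 0.0, -2.332]
force: [-0.1, -0.6, -1.8]
width: 0.0128
gripper_force: 15.0
```

```bash
python3 -m handwheel '[{"delta_pos":[0,0,-0.02],"dr":[0,0,0]},{"delta_pos":[0,0,0],"dr":[0,0,0]}]'; python3 -m handwheel '[{"delta_pos":[0,0,-0.02],"dr":[0,0,0]},{"delta_pos":[0,0,0],"dr":[0,0,0]}]'; python3 -c "from h import *;print(get_state()['moment'])"
```

```text
t: 11.7
eef_pos: [0.4704, -0.1399, 0.1161]
ee_rot: [-3.141, 0.0, -2.332]
force: [-0.5, -0.5, 0.8]
width: 0.0127
gripper_force: 15.0
t: 11.9
eef_pos: [0.4704, -0.1399, 0.1155]
ee_rot: [-3.141, 0.0, -2.331]
force: [-1.8, -0.9, 1.8]
width: 0.0124
gripper_force: 15.0
[-0.08593161  0.60496782 -0.03466298]
```

```bash
python3 -m handwheel '[{"delta_pos":[0,0,-0.02],"dr":[0,0,0]},{"delta_pos":[0,0,0],"dr":[0,0,0]}]';for i in 1; do python3 -m handwheel '[{"delta_pos":[0,0,0],"dr":[0,0,-2]},{"delta_pos":[0,0,0],"dr":[0,0,0]}]';python3 -m handwheel '[{"delta_pos":[0,0,0],"dr":[0,0,-2]},{"delta_pos":[0,0,0],"dr":[0,0,0]}]';python3 -m handwheel '[{"delta_pos":[0,0,0],"dr":[0,0,-2]},{"delta_pos":[0,0,0],"dr":[0,0,0]}]';python3 -m handwheel '[{"delta_pos":[0,0,0],"dr":[0,0,-2]},{"delta_pos":[0,0,0],"dr":[0,0,0]}]'; done; python3 -c "from h import *;print(get_state()['moment'])"
```

```text
t: 12.1
eef_pos: [0.4704, -0.1399, 0.1149]
ee_rot: [-3.141, 0.0, -2.331]
force: [-2.1, -0.7, 2.6]
width: 0.0126
gripper_force: 15.0
t: 12.3
eef_pos: [0.4702, -0.1398, 0.1146]
ee_rot: [3.141, -0.0, -2.366]
force: [-0.1, -1.1, -0.4]
width: 0.0126
gripper_force: 15.0
t: 12.5
eef_pos: [0.4701, -0.1398, 0.1145]
ee_rot: [3.141, -0.0, -2.4]
force: [-0.6, 0.1, -0.5]
width: 0.0127
gripper_force: 15.0
t: 12.7
eef_pos: [0.4701, -0.1398, 0.1145]
ee_rot: [3.141, -0.0, -2.435]
force: [-1.2, -0.5, -1.5]
width: 0.0125
gripper_force: 15.0
t: 12.9
eef_pos: [0.4701, -0.1398, 0.1146]
ee_rot: [3.141, -0.0, -2.469]
force: [-1.8, 0.9, -1.9]
width: 0.0127
gripper_force: 15.0
[0.31490897 0.46583294 0.02389214]
```

```bash
python3 - <<'E'
from h import *
f=grab_frame('side')[:,:,::-1]
cv2.imwrite('pics/s4.png',cv2.resize(f[160:220,290:370],(800,600),interpolation=2))
E
```

```text
(no output)
```

View pics/s4.png

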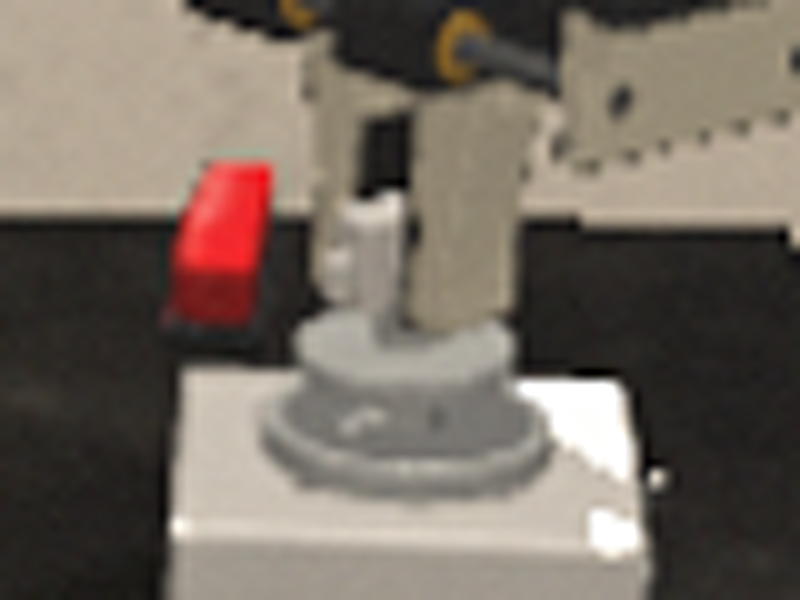

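The view shows the flange about 13 mm above the disc and roughly level, with the lug at about (360,415) in the crop, right at the disc face on the slot side. Contact is near zero, so I'll probe downward gently here.

```bash
for i in 1; do python3 -m handwheel '[{"delta_pos":[0,0,-0.025],"dr":[0,0,0]},{"delta_pos":[0,0,0],"dr":[0,0,0]}]'; python3 -m handwheel '[{"delta_pos":[0,0,-0.025],"dr":[0,0,0]},{"delta_pos":[0,0,0],"dr":[0,0,0]}]'; python3 -m handwheel '[{"delta_pos":[0,0,-0.025],"dr":[0,0,0]},{"delta_pos":[0,0,0],"dr":[0,0,0]}]'; done;  python3 -c "from h import *;print(get_state()['moment'])"
```

```text
t: 13.15
eef_pos: [0.4702, -0.1399, 0.1139]
ee_rot: [3.141, -0.0, -2.469]
force: [-0.9, 1.3, -1.4]
width: 0.0128
gripper_force: 15.0
t: 13.35
eef_pos: [0.4702, -0.1399, 0.1132]
ee_rot: [3.141, -0.0, -2.47]
force: [-2.3, 1.9, -1.4]
width: 0.0125
gripper_force: 15.0
t: 13.55
eef_pos: [0.4702, -0.1399, 0.1124]
ee_rot: [3.141, -0.0, -2.47]
force: [-1.4, -0.1, -0.4]
width: 0.0128
gripper_force: 15.0
[ 0.41025899  0.72052666 -0.00480998]
```

```bash
for i in 1; do python3 -m handwheel '[{"delta_pos":[0,0,-0.03],"dr":[0,0,0]},{"delta_pos":[0,0,0],"dr":[0,0,0]}]'; python3 -m handwheel '[{"delta_pos":[0,0,-0.03],"dr":[0,0,0]},{"delta_pos":[0,0,0],"dr":[0,0,0]}]'; python3 -m handwheel '[{"delta_pos":[0,0,-0.03],"dr":[0,0,0]},{"delta_pos":[0,0,0],"dr":[0,0,0]}]'; done;  python3 - <<'E'
from h import *
print(get_state()['moment'])
f=grab_frame('side')[:,:,::-1]
cv2.imwrite('pics/s5.png',cv2.resize(f[160:220,290:370],(800,600),interpolation=2))
E
```

```text
t: 13.75
eef_pos: [0.4702, -0.1399, 0.1115]
ee_rot: [3.141, -0.0, -2.47]
force: [-2.7, 1.6, -1.8]
width: 0.0122
gripper_force: 15.0
t: 13.95
eef_pos: [0.4702, -0.1399, 0.1106]
ee_rot: [3.141, -0.0, -2.47]
force: [-2.2, 1.8, -0.7]
width: 0.0129
gripper_force: 15.0
t: 14.15
eef_pos: [0.4702, -0.1399, 0.1097]
ee_rot: [3.141, -0.0, -2.47]
force: [-1.0, 1.0, -1.2]
width: 0.0128
gripper_force: 15.0
[0.33290218 0.91420339 0.01623785]
```

View pics/s5.png

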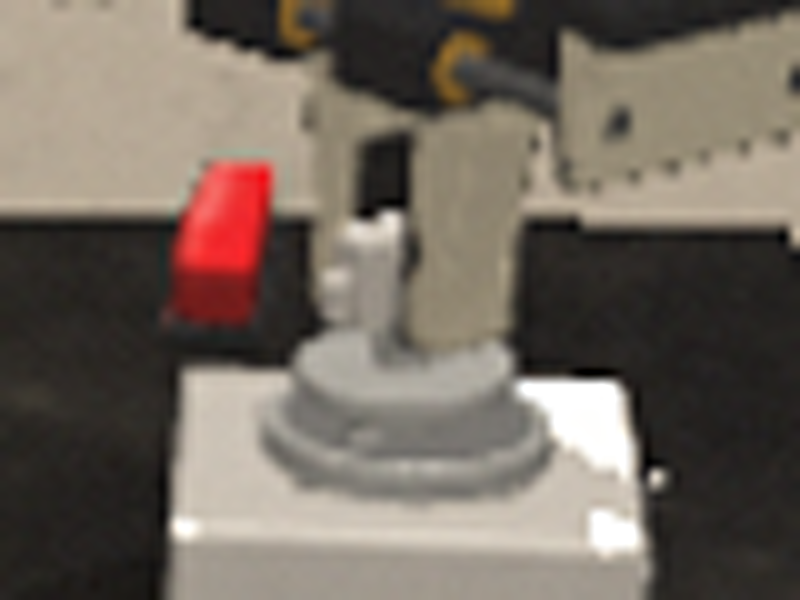

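The flange has come down level and the lug is going into the slot, so I'll keep lowering.

```bash
for i in 1; do python3 -m handwheel '[{"delta_pos":[0,0,-0.03],"dr":[0,0,0]},{"delta_pos":[0,0,-0.03],"dr":[0,0,0]},{"delta_pos":[0,0,0],"dr":[0,0,0]}]'; python3 -m handwheel '[{"delta_pos":[0,0,-0.03],"dr":[0,0,0]},{"delta_pos":[0,0,-0.03],"dr":[0,0,0]},{"delta_pos":[0,0,0],"dr":[0,0,0]}]'; python3 -m handwheel '[{"delta_pos":[0,0,-0.03],"dr":[0,0,0]},{"delta_pos":[0,0,-0.03],"dr":[0,0,0]},{"delta_pos":[0,0,0],"dr":[0,0,0]}]'; done;  python3 -m handwheel '[{"delta_pos":[0,0,-0.03],"dr":[0,0,0]},{"delta_pos":[0,0,-0.03],"dr":[0,0,0]},{"delta_pos":[0,0,0],"dr":[0,0,0]}]'
```

```text
t: 14.5
eef_pos: [0.4702, -0.1399, 0.1079]
ee_rot: [3.141, -0.0, -2.47]
force: [-2.4, 0.9, -0.7]
width: 0.0127
gripper_force: 15.0
t: 14.8
eef_pos: [0.4702, -0.1399, 0.106]
ee_rot: [3.141, -0.0, -2.47]
force: [-2.0, 0.9, -0.6]
width: 0.0129
gripper_force: 15.0
t: 15.1
eef_pos: [0.4702, -0.1399, 0.1042]
ee_rot: [3.141, -0.0, -2.47]
force: [-2.9, 1.0, -1.2]
width: 0.0128
gripper_force: 15.0
t: 15.4
eef_pos: [0.4702, -0.1399, 0.1025]
ee_rot: [3.141, -0.0, -2.47]
force: [-2.5, 0.2, 0.3]
width: 0.0127
gripper_force: 15.0
```

```bash
for i in 1; do python3 -m handwheel '[{"delta_pos":[0,0,-0.025],"dr":[0,0,0]},{"delta_pos":[0,0,0],"dr":[0,0,0]}]'; python3 -m handwheel '[{"delta_pos":[0,0,-0.025],"dr":[0,0,0]},{"delta_pos":[0,0,0],"dr":[0,0,0]}]'; python3 -m handwheel '[{"delta_pos":[0,0,-0.025],"dr":[0,0,0]},{"delta_pos":[0,0,0],"dr":[0,0,0]}]'; done
```

```text
t: 15.6
eef_pos: [0.4699, -0.14, 0.1018]
ee_rot: [3.141, -0.001, -2.47]
force: [-5.1, 0.2, 2.4]
width: 0.0125
gripper_force: 15.0
t: 15.8
eef_pos: [0.4696, -0.1401, 0.1011]
ee_rot: [3.141, -0.001, -2.47]
force: [-7.3, -0.3, 4.0]
width: 0.0124
gripper_force: 15.0
t: 16.0
eef_pos: [0.4693, -0.1402, 0.1006]
ee_rot: [3.141, -0.002, -2.47]
force: [-8.3, -0.2, 7.6]
width: 0.0127
gripper_force: 15.0
```

```bash
python3 -m handwheel '[{"delta_pos":[0,0,0.02],"dr":[0,0,0]},{"delta_pos":[0,0,0],"dr":[0,0,0]},{"delta_pos":[0,0,0],"dr":[0,0,0]},{"delta_pos":[0,0,0],"dr":[0,0,0]},{"delta_pos":[0,0,0],"dr":[0,0,0]}]' 0.3; python3 - <<'E'
from h import *
f=grab_frame('side')[:,:,::-1]
cv2.imwrite('pics/s6.png',cv2.resize(f[160:220,290:370],(800,600),interpolation=2))
E
```

```text
t: 16.5
eef_pos: [0.4707, -0.1398, 0.101]
ee_rot: [-3.141, 0.001, -2.47]
force: [0.2, 0.4, -0.8]
width: 0.0305
gripper_force: 0.0
```

View pics/s6.png

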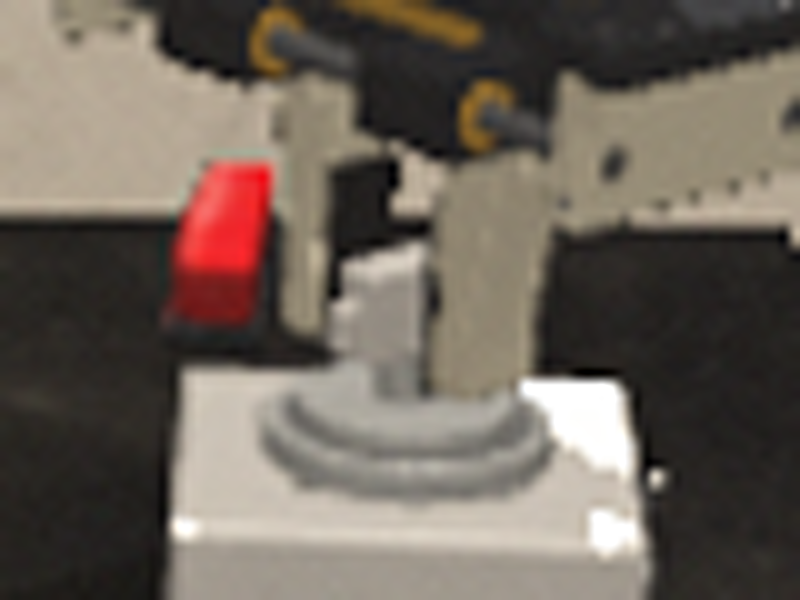

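The flange now lies flat inside the rim and the spindle is threaded. I'll regrasp lightly and turn clockwise.

```bash
python3 -m handwheel '[{"delta_pos":[0,0,0],"dr":[0,0,0]},{"delta_pos":[0,0,0],"dr":[0,0,0]},{"delta_pos":[0,0,0],"dr":[0,0,0]},{"delta_pos":[0,0,0],"dr":[0,0,0]},{"delta_pos":[0,0,0],"dr":[0,0,0]},{"delta_pos":[0,0,0],"dr":[0,0,0]}]' 1 6; python3 -m handwheel '[{"delta_pos":[0,0,0],"dr":[0,0,-3]},{"delta_pos":[0,0,0],"dr":[0,0,-3]},{"delta_pos":[0,0,0],"dr":[0,0,-3]},{"delta_pos":[0,0,0],"dr":[0,0,0]}]'; python3 -c "from h import *;print(get_state()['moment'])"
```

```text
t: 17.15
eef_pos: [0.47, -0.1398, 0.1009]
ee_rot: [3.141, -0.0, -2.47]
force: [-1.3, 2.6, 1.3]
width: 0.0136
gripper_force: 6.0
t: 17.55
eef_pos: [0.4699, -0.1397, 0.1009]
ee_rot: [3.141, -0.0, -2.628]
force: [-2.8, 3.7, 3.2]
width: 0.0136
gripper_force: 6.0
[1.56344135 1.28098661 0.08757434]
```

```bash
python3 -m handwheel '[{"delta_pos":[-0.02,0.03,0],"dr":[0,0,-3]},{"delta_pos":[0,0,0],"dr":[0,0,-3]},{"delta_pos":[0,0,0],"dr":[0,0,-3]},{"delta_pos":[0,0,0],"dr":[0,0,0]}]'; python3 -c "from h import *;print(get_state()['moment'])
cv2.imwrite('pics/s7.png',cv2.resize(grab_frame('side')[160:220,290:370,::-1],(800,600),interpolation=2))"
```

```text
t: 17.95
eef_pos: [0.4697, -0.1391, 0.1009]
ee_rot: [-3.141, -0.0, -2.784]
force: [-1.7, 0.8, 0.3]
width: 0.0134
gripper_force: 6.0
[0.09425452 0.52037795 0.05062292]
```

View pics/s7.png

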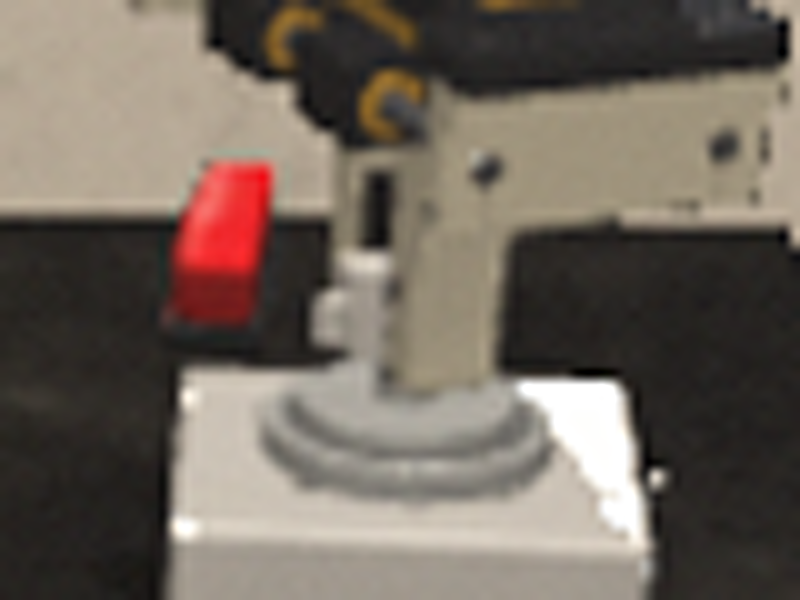

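The bar has turned with the gripper: the nose moved left to about (325,315), the flange is flat and forces are low. I'll continue clockwise.

```bash
python3 -m handwheel '[{"delta_pos":[0,0,0],"dr":[0,0,-3]},{"delta_pos":[0,0,0],"dr":[0,0,-3]},{"delta_pos":[0,0,0],"dr":[0,0,-3]},{"delta_pos":[0,0,0],"dr":[0,0,-3]},{"delta_pos":[0,0,0],"dr":[0,0,0]}]'; python3 -c "from h import *;print(get_state()['moment'])"; python3 -m handwheel '[{"delta_pos":[0,0,0],"dr":[0,0,-3]},{"delta_pos":[0,0,0],"dr":[0,0,-3]},{"delta_pos":[0,0,0],"dr":[0,0,-3]},{"delta_pos":[0,0,0],"dr":[0,0,-3]},{"delta_pos":[0,0,0],"dr":[0,0,0]}]'; python3 -c "from h import *;print(get_state()['moment'])"
```

```text
t: 18.5
eef_pos: [0.4696, -0.139, 0.1009]
ee_rot: [3.142, -0.0, -2.993]
force: [-1.5, 0.9, -0.3]
width: 0.0129
gripper_force: 6.0
[0.28770017 0.56316396 0.034269  ]
t: 19.0
eef_pos: [0.4696, -0.139, 0.1009]
ee_rot: [3.142, -0.0, 3.082]
force: [-0.6, 2.0, 0.5]
width: 0.0133
gripper_force: 6.0
[0.46961972 0.59603937 0.06075842]
```

```bash
python3 -m handwheel '[{"delta_pos":[0,0,0],"dr":[0,0,-3]},{"delta_pos":[0,0,0],"dr":[0,0,-3]},{"delta_pos":[0,0,0],"dr":[0,0,-3]},{"delta_pos":[0,0,0],"dr":[0,0,-3]},{"delta_pos":[0,0,0],"dr":[0,0,-3]},{"delta_pos":[0,0,0],"dr":[0,0,-3]},{"delta_pos":[0,0,0],"dr":[0,0,0]}]'; python3 -c "from h import *;print(get_state()['moment'])"; python3 -m handwheel '[{"delta_pos":[0,0,0],"dr":[0,0,-3]},{"delta_pos":[0,0,0],"dr":[0,0,-3]},{"delta_pos":[0,0,0],"dr":[0,0,0]}]'; python3 -c "from h import *;print(get_state()['moment'])";  python3 -m handwheel '[{"delta_pos":[0,0,0],"dr":[0,0,-2]},{"delta_pos":[0,0,0],"dr":[0,0,-2]},{"delta_pos":[0,0,0],"dr":[0,0,0]}]'; python3 -c "from h import *;print(get_state()['moment'])"
```

```text
t: 19.7
eef_pos: [0.4697, -0.1388, 0.1009]
ee_rot: [3.141, -0.0, 2.768]
force: [-1.8, 2.0, 0.9]
width: 0.0133
gripper_force: 6.0
[0.67171972 0.56792089 0.01207548]
t: 20.0
eef_pos: [0.4698, -0.1389, 0.1009]
ee_rot: [3.141, 0.0, 2.664]
force: [-2.2, 2.3, 1.1]
width: 0.0131
gripper_force: 6.0
[0.68106391 0.49204584 0.04873309]
t: 20.3
eef_pos: [0.4697, -0.1389, 0.1009]
ee_rot: [3.141, 0.0, 2.594]
force: [-1.4, 2.4, -0.2]
width: 0.0135
gripper_force: 6.0
[0.62766268 0.40730376 0.01459939]
```

```bash
python3 -m handwheel '[{"delta_pos":[0,0,0],"dr":[0,0,-2]},{"delta_pos":[0,0,0],"dr":[0,0,0]}]'; python3 -c "from h import *;print(get_state()['moment'])"; python3 -m handwheel '[{"delta_pos":[0,0,0],"dr":[0,0,-2]},{"delta_pos":[0,0,0],"dr":[0,0,0]}]'; python3 -c "from h import *;print(get_state()['moment'])";  python3 -m handwheel '[{"delta_pos":[0,0,0],"dr":[0,0,-2]},{"delta_pos":[0,0,0],"dr":[0,0,0]}]'; python3 -c "from h import *;print(get_state()['moment'])"
```

```text
t: 20.5
eef_pos: [0.4697, -0.139, 0.101]
ee_rot: [3.142, 0.0, 2.559]
force: [-0.1, 1.8, 0.3]
width: 0.0132
gripper_force: 6.0
[0.66247464 0.36095239 0.04965688]
t: 20.7
eef_pos: [0.4697, -0.139, 0.1009]
ee_rot: [-3.142, 0.0, 2.524]
force: [-0.5, 1.4, -0.4]
width: 0.0129
gripper_force: 6.0
[0.56033987 0.44489393 0.0305902 ]
t: 20.9
eef_pos: [0.4697, -0.139, 0.101]
ee_rot: [3.142, 0.0, 2.488]
force: [-0.9, 2.1, 0.4]
width: 0.0137
gripper_force: 6.0
[ 0.65678141  0.37109062 -0.01051717]
```

```bash
python3 -m handwheel '[{"delta_pos":[0,0,0],"dr":[0,0,-2]},{"delta_pos":[0,0,0],"dr":[0,0,0]}]'; python3 -c "from h import *;print(get_state()['moment'])"; python3 -m handwheel '[{"delta_pos":[0,0,0],"dr":[0,0,-2]},{"delta_pos":[0,0,0],"dr":[0,0,0]}]'; python3 - <<'E'
from h import *
print(get_state()['moment'])
print(mark_of('side','spindle_nose')[:2])
f=grab_frame('side')[:,:,::-1]
for a in(-41,-37,-34,-30,-20): print(a,proj('side',np.array([.4705+.025*np.cos(np.radians(a)),-.139+.025*np.sin(np.radians(a)),.097])).round(1))
cv2.imwrite('pics/s8.png',cv2.resize(f[160:220,290:370],(800,600),interpolation=2))
E
```

```text
t: 21.1
eef_pos: [0.4698, -0.139, 0.101]
ee_rot: [3.142, 0.0, 2.453]
force: [-1.2, 1.1, 0.4]
width: 0.0132
gripper_force: 6.0
[0.62800184 0.31824957 0.04368105]
t: 21.3
eef_pos: [0.4699, -0.1389, 0.101]
ee_rot: [3.141, 0.0, 2.418]
force: [-0.6, 2.8, 0.1]
width: 0.0134
gripper_force: 6.1
[0.96839901 0.10464875 0.09969537]
[{'location': [319.9, 191.4], 'conf': 0.64}, {'location': [232.0, 259.9], 'conf': 0.28}]
-41 [322.4 187.1]
-37 [321.9 187.2]
-34 [321.6 187.4]
-30 [321.3 187.6]
-20 [320.6 188.2]
```

View pics/s8.png

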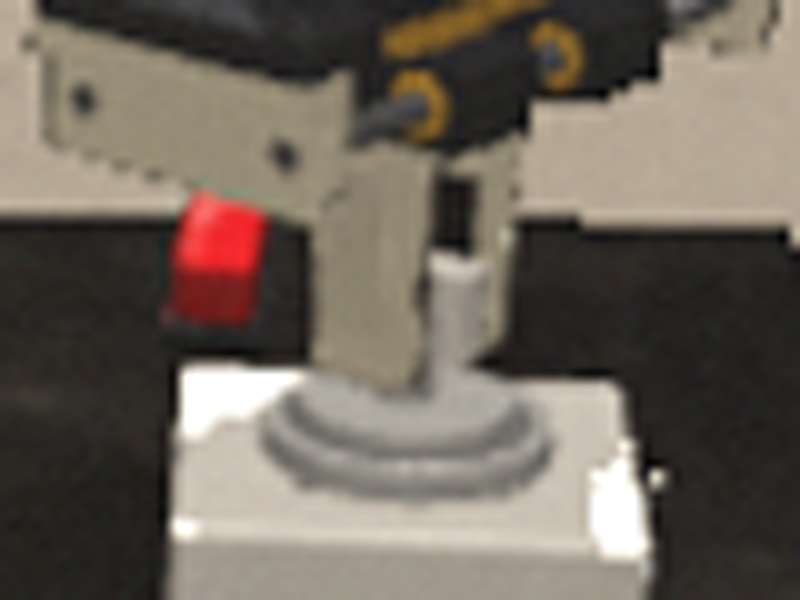

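The bar has turned well past straight ahead, the flange is still flat, and the moment is starting to rise. I'll take a few more degrees to confirm the stop.

```bash
python3 -m handwheel '[{"delta_pos":[0,0,0],"dr":[0,0,-2]},{"delta_pos":[0,0,0],"dr":[0,0,0]}]'; python3 -c "from h import *;print(get_state()['moment'])"; python3 -m handwheel '[{"delta_pos":[0,0,0],"dr":[0,0,-2]},{"delta_pos":[0,0,0],"dr":[0,0,0]}]'; python3 -c "from h import *;print(get_state()['moment'])"; python3 -m handwheel '[{"delta_pos":[0,0,0],"dr":[0,0,-2]},{"delta_pos":[0,0,0],"dr":[0,0,0]}]'; python3 -c "from h import *;print(get_state()['moment'])"
```

```text
t: 21.6
eef_pos: [0.47, -0.1389, 0.101]
ee_rot: [3.141, 0.0, 2.383]
force: [0.9, 3.2, -0.7]
width: 0.0141
gripper_force: 6.3
[ 1.00522904 -0.1463793   0.12449685]
t: 21.8
eef_pos: [0.47, -0.1389, 0.1011]
ee_rot: [3.141, 0.0, 2.348]
force: [-0.0, 2.6, -0.9]
width: 0.014
gripper_force: 6.7
[ 1.10011885 -0.12887122  0.1893245 ]
t: 22.0
eef_pos: [0.4699, -0.1388, 0.1011]
ee_rot: [3.141, 0.0, 2.313]
force: [-0.4, 4.1, 0.4]
width: 0.0151
gripper_force: 6.9
[1.43553095 0.06472102 0.22401611]
```

The stop is felt: the moment and pad opening rise together. I'll release, rise straight up and check.

```bash
python3 -m handwheel '[{"delta_pos":[0,0,0],"dr":[0,0,2]},{"delta_pos":[0,0,0],"dr":[0,0,0]},{"delta_pos":[0,0,0],"dr":[0,0,0]},{"delta_pos":[0,0,0],"dr":[0,0,0]},{"delta_pos":[0,0,0],"dr":[0,0,0]}]' -0.2;  python3 -m handwheel '[{"delta_pos":[0,0,0.3],"dr":[0,0,0]},{"delta_pos":[0,0,0.7],"dr":[0,0,0]},{"delta_pos":[0,0,1],"dr":[0,0,0]},{"delta_pos":[0,0,1],"dr":[0,0,0]},{"delta_pos":[0.5,-1,1],"dr":[0,0,0]},{"delta_pos":[0.5,-1,0.5],"dr":[0,0,0]},{"delta_pos":[0.5,-1,0],"dr":[0,0,0]},{"delta_pos":[0.5,-1,0],"dr":[0,0,0]},{"delta_pos":[0.5,-1,0],"dr":[0,0,0]},{"delta_pos":[0.5,-1,0],"dr":[0,0,0]}]'; python3 - <<'E'
from h import *
t=grab_frame('top')[:,:,::-1].copy(); s=grab_frame('side')[:,:,::-1]
g,n=[mark_of('top',q)[0]['location'] for q in('spindle_grip','spindle_nose')]
P,Q=at_z('top',g,.098),at_z('top',n,.097);d=Q-P;print(g,n,P,Q,np.degrees(np.arctan2(d[1],d[0])))
a=ortho(t,(.471,-.139),.11,half=.065); b=cv2.resize(s[165:225,300:360],(400,400),interpolation=2)
for yaw in(-26,-34):
    r=np.radians(yaw);cv2.line(a,(200,200),(int(200-180*np.sin(r)),int(200-180*np.cos(r))),(0,0,255),1)
cv2.imwrite('pics/f.png',np.hstack([a,b]))
E
```

```text
t: 22.5
eef_pos: [0.4697, -0.1391, 0.101]
ee_rot: [-3.142, 0.0, 2.347]
force: [-0.5, 0.6, -1.1]
width: 0.0486
gripper_force: 0.0
t: 23.5
eef_pos: [0.5601, -0.3203, 0.2368]
ee_rot: [3.141, 0.0, 2.347]
force: [0.3, 0.6, -0.0]
width: 0.0523
gripper_force: 0.0Traceback (most recent call last):
  File "<stdin>", line 3, in <module>
IndexError: list index out of range
```

```bash
python3 - <<'E'
from h import *
t=grab_frame('top')[:,:,::-1].copy(); s=grab_frame('side')[:,:,::-1]
for c in('top','side'):
  for q,z in(('spindle_grip',.098),('spindle_nose',.097)): print(c,q,[(x['location'],x['conf'],at_z(c,x['location'],z).round(4)) for x in mark_of(c,q)[:1]])
a=ortho(t,(.471,-.139),.11,half=.065); b=cv2.resize(s[165:225,300:360],(400,400),interpolation=2)
for yaw in(-26,-34):
    r=np.radians(yaw);cv2.line(a,(int(200-140*np.sin(r)),int(200-140*np.cos(r))),(int(200-190*np.sin(r)),int(200-190*np.cos(r))),(0,0,255),1)
cv2.imwrite('pics/f.png',np.hstack([a,b]))
E
```

```text
top spindle_grip []
top spindle_nose []
side spindle_grip [([332.9, 190.7], 0.9, array([ 0.4665, -0.1292,  0.098 ]))]
side spindle_nose [([321.8, 190.7], 0.76, array([ 0.4922, -0.1306,  0.097 ]))]
```

View pics/f.png

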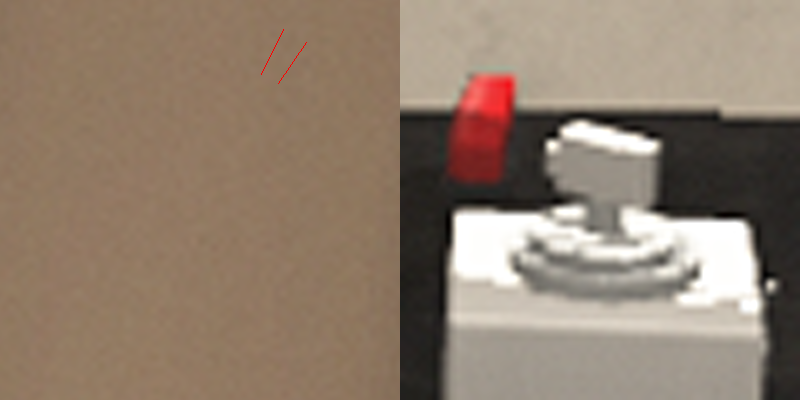

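The side view shows the flange flat in the rim and the bar turned with its nose pointing away and left. The arm blocks the top camera, so I'll move clear and check the angle numerically.

```bash
python3 -m handwheel '[{"delta_pos":[-0.6,-1,0],"dr":[0,0,0]},{"delta_pos":[-0.8,-1,0],"dr":[0,0,0]},{"delta_pos":[-0.8,-1,0],"dr":[0,0,0]},{"delta_pos":[-0.8,-1,0],"dr":[0,0,0]},{"delta_pos":[-0.8,-1,0],"dr":[0,0,0]},{"delta_pos":[-0.8,-1,0],"dr":[0,0,0]},{"delta_pos":[-0.8,-1,0],"dr":[0,0,0]},{"delta_pos":[-0.8,-1,0],"dr":[0,0,0]},{"delta_pos":[-0.8,-1,0],"dr":[0,0,0]},{"delta_pos":[0,0,0],"dr":[0,0,0]}]'; python3 - <<'E'
from h import *
t=grab_frame('top')
r=[mark_of('top',q)[:1] for q in('spindle_grip','spindle_nose')]; print(r)
cv2.imwrite('pics/t2.png',t[:,:,::-1])
if all(r):
    P,Q=[at_z('top',x[0]['location'],z) for x,z in zip(r,(.098,.097))];d=Q-P;print(P,Q,np.degrees(np.arctan2(d[1],d[0])),'nose from keyhole',Q-[.471,-.139,.068])
# mixer yaw from top-face outline (z=.06)
g=cv2.cvtColor(t,7)[200:310,250:355]; m=(g>170).astype(np.uint8)
c=max(cv2.findContours(m,0,2)[0],key=cv2.contourArea)
B=cv2.boxPoints(cv2.minAreaRect(c))+[250,200]; W=np.array([at_z('top',p,.06)[:2] for p in B]); e=np.diff(np.r_[W,W[:1]],axis=0)
print(W.mean(0),np.linalg.norm(e,axis=1),np.degrees(np.arctan2(e[:,1],e[:,0])))
E
```

```text
t: 24.95
eef_pos: [0.3469, -0.5912, 0.236]
ee_rot: [-3.141, -0.0, 2.344]
force: [-0.2, -0.1, -0.1]
width: 0.0523
gripper_force: 0.0
[[{'location': [304.8, 254.2], 'conf': 0.77}], [{'location': [313.2, 244.9], 'conf': 0.94}]]
[ 0.46624789 -0.14161025  0.098     ] [ 0.48762176 -0.16024658  0.097     ] -41.08585158227913 nose from keyhole [ 0.01662176 -0.02124658  0.029     ]
[ 0.47096963 -0.13946052] [0.10892335 0.10397476 0.1089472  0.10245876] [ -3.50029377 -93.47924575 175.70241201  86.51362855]
```

```bash
python3 -c "from h import *;print(job_done())"
```

```text
the job is handed in; nothing more can be done
None
```

I handed the job in at about 25 s of the 72 s allowed; the judge's verdict was not shown. The spindle is threaded with its flange flat on the disc, turned clockwise until I felt the stop, and released, and no measured wrist force went above about 11 N.

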